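# Park the red stock bin and close the keeper bail

### The job

Push the loose red bin of brass fittings across the bench, without lifting it, squarely into the empty bay of the bin rack (the one with the green floor pad), back end first, fully home against the back stop. Then swing the rack's yellow keeper bail all the way down in front of the bins, and let go. Leave the grey bin, the jar, the wrench and the blue tray where they are.

Things in the scene. Friction and masses are not known exactly. Their poses are not given: they have to be found in the camera images.
- red_bin: Loose red hopper bin full of brass fittings, about 0.6 kg: 105 mm deep (its x), 90 mm wide (y). Front wall (-x, white label) 34 mm high, back wall 55 mm; sides 34 mm high over the front 45 mm, 55 mm behind. Too full to pinch by a wall; it slides on the bench. Origin: centre of its underside; z up. It stands in front of the rack, its back (+x) roughly towards it.
- label (a point): Centre of the white label on the front wall of the red bin: 52.5 mm in front (-x) of the bin origin, 20 mm up.
- bay_pad: Green square pad, 100 x 104 mm, under 1 mm thick, on the floor of the empty bay (the left or the right one). Origin: centre of the pad, where the origin of the red bin is when it is fully home and centred; its x points into the bay, square to the back stop (parallel to the rack's x), z up.
- rack: Aluminium two-bay rack fixed to the bench, open to its -x (to the robot), no floor. Origin on the bench, midway between the bays; x into the bays, y left. Bays 114 mm wide, centred at y +-60 mm; back stop 40 mm high, face at x +52.5 mm; cheeks 60 mm high, 6 mm thick, x -37 to +57, at y +-120; divider 34 mm high, from x -27, at y 0. A bin fully home reaches out to x -52.5 mm.
- grey_bin: Same kind of bin in grey with steel fittings, already home in the other bay, loose. Origin: centre of its underside. To be left alone.
- bail (a joint): Angle of the yellow keeper bail (rad): 0 = fully down in front of the bins (a hard stop), grows as it swings up and back over the bins, limit 2.2. Starts raised at about 1.7 to 2.1. A stiff hinge: it stays where it is left; about 2 to 3 N at the bar moves it.
- bail_bar (a point): Middle of the bail's crossbar: a round bar, 10 mm thick over its middle 160 mm and 8 mm beyond, 258 mm long, along the rack's y. It moves on a circle of radius 70 mm about the hinge axis; at joint 0 it is 69 mm nearer to the robot (rack -x) than the axis and 40 mm above the bench; at 1.71 it is straight above the axis, 120 mm above the bench.
- bail_pivot (a point): Middle of the bail's hinge axis: 10 mm in front (rack -x) of the rack's origin and 50 mm above the bench; the axis runs along the rack's y.
- jar: White jar with a black cap, 56 mm wide, 75 mm high, standing on the bench. Origin: centre of its underside. Leave alone.
- wrench: Steel wrench, 170 mm long, lying on the bench. Leave alone.
- washer_tray: Open blue tray 110 x 80 x 30 mm on the bench. Origin: centre of its underside. Leave alone.
Not all that is in view belongs to the job. Several things look just like the red_bin: the one meant starts farthest to the robot's left.

How it is judged:
By the outcome, as a careful person would: the job done as asked, in the order asked, and still so for the second after the job is handed in, with the robot touching nothing.
It also fails if it takes over 72 s, if anything falls off the work surface, if the arm or the gripper's body presses on something with over 40 N, if the wrist force passes 120 N, or if a joint passes its speed limit or range.

### The arm

A 6-joint arm with a two-finger parallel gripper is mounted at the origin on the work surface. World frame = base frame: x ahead of the robot, y to its left, z up, the work surface at z = 0. Lengths are in m, angles in degrees, forces in N, time in s.
With the tool pointing down it reaches from about 0.25 to 0.775 m from the base axis. Payload 4 kg.
Tool frame: the origin (TCP) lies between the finger pads; the fingertips stand arm.tcp_to_tips ahead of it and the grasp point (between the pads) lies 6 mm ahead of it (arm.tcp_to_tips is the distance from the TCP to the fingertips, in m); z points along the fingers, y is the line along which they close (so a half turn about z gives the same grasp; the last joint's range is limited). The gripper opens to 94 mm and grips with 3 to 60 N. Pads are 16 mm wide; open, the fingers measure 119 mm over their backs; the gripper's body (75 mm by 177 mm) begins 78 mm behind the grasp point.
Start: joints at [71.385, 4.996, 78.535, -0, 96.463, -5.907], TCP at [0.121, 0.537, 0.231] pointing down, gripper open.
Joint ranges: [-177.83, 177.83], [-43.37, 116.18], [15.69, 146.23], [-61.86, 241.86], [9.47, 152.12], [-147.06, 147.06]. Speed limits (degrees/s): [159.86, 159.86, 180, 180, 180, 180].

### API

Orientations are given as a 3x3 rotation matrix whose columns are the frame's x, y, z axes.
In Python, from bench import arm gives the robot as it stands.
- The arm moves only by the tool drive_tool, never from a script. Its arguments are lists of equal length, an entry for each row: "claw": the gripper command: -1 is fully open, 1 is shut, values between are in proportion; "offset": the shift along the world's x, y, z in mm, a list of three; "twist": the turn, a rotation vector about the world's x, y, z in rad, a list of three. In form: {"claw": [claw, ...], "offset": [[x, y, z], ...], "twist": [[rx, ry, rz], ...]}. A call has 1 to 20 rows; each row shifts and turns the commanded pose from where the row before left it; what a row does not reach is not made up. A row lasts 1/10 s, in which the tool goes at most 50 mm and 8.59 degrees, less where a joint would pass 70% of its speed; a pose out of reach is approached as far as the arm can. A call is refused whole if a number of a shift passes 50 or a number of a turn 0.15, either way. A call with a gripper value outside its range is refused whole. The fingers move at their own pace and stop on an object; "squeeze" is the grip in N (left out, the last holds). Time passes only in rows, so rows that do not move let the fingers close. It gives the time, the measured TCP pose, the force, the opening and the grip force at its end, in the units of the state.
- arm.get_state(): the state, without advancing time (a new reading comes with each control period).
- arm.camera(name): name is "side" or "top"; returns (picture, depth): 400x640x3 uint8, red, green, blue; 400x640 float32, m along the optical axis (not along the pixel's ray), 0 where there is no reading.
- arm.camera_info(name): a dict with "fx", "fy", "cx", "cy" (pixels), "R" (3x3) and "t" (3): a world point X has camera coordinates R X + t. Camera axes: x right, y down, z forward; pixel columns grow to the right and rows downward; lengths in m; the calibration is good to about 2 mm. A picture is of the moment at which its call begins. camera_info takes no time and is no camera call.
- arm.hand_in(): hands the job in; it is judged then, once.
The state is a dict: "t": time; "joints": joint angles; "qd": joint speeds; "effort": joint torques, N m; "tool_pos": TCP position; "orientation": TCP orientation; "force": force on the tool from outside, world axes, zero at the start; "moment": the same for the moment, N m; "finger_gap": finger opening in m; "grasp_force": force on a finger pad.
Only numpy, scipy, OpenCV 4.12 (cv2) and the standard library are available. Lean on these libraries where they do the work, as an engineer would, in place of code of your own. Each camera call takes 0.05 s, during which the arm holds its last target. There are 200 camera calls.

## Working session

There is one attempt and no reset: what is moved stays moved. The work goes in short steps, Python scripts to look and compute and a tool call to move; the robot and the scene stay as the last step left them, time stands still between calls to the robot, and variables do not carry over. Pictures are saved under pics/ and viewed, at most 10 in all, crops included, and the job is handed in when it is done.

Besides the shell and the picture viewer there is one more tool, called in YAML: its name, and indented under it one key for each argument. drive_tool: Moves the arm, as the interface text tells. Its arguments: {"type":"object","properties":{"claw":{"type":"array"},"offset":{"type":"array"},"twist":{"type":"array"},"squeeze":{"type":"number"}},"required":["claw","offset","twist"]}

```bash
ls; mkdir -p pics; python3 - <<'E'
from bench import arm
import cv2,numpy as np
for n in("top","side"):
    p,d=arm.camera(n); cv2.imwrite(f"pics/{n}0.png",p[:,:,::-1]); np.savez(f"{n}0.npz",p=p,d=d)
    print(n,arm.camera_info(n))
print(arm.tcp_to_tips,arm.get_state())
E
```

```text
pics
top {'fx': 384.0276743278707, 'fy': 384.0276743278707, 'cx': 322.2588846915126, 'cy': 208.0858855305214, 'R': array([[ 7.05515555e-03, -9.99975037e-01,  3.88655182e-04],
       [-9.94861828e-01, -7.05833363e-03, -1.00995657e-01],
       [ 1.00995879e-01,  3.25881865e-04, -9.94886791e-01]]), 't': array([0.00943947, 0.52736398, 1.17258113])}
side {'fx': 494.1038106527358, 'fy': 494.1038106527358, 'cx': 320.2360841590497, 'cy': 199.8919470574335, 'R': array([[ 0.68963516, -0.72412105,  0.00721505],
       [-0.55949559, -0.53912249, -0.62953286],
       [ 0.45974779,  0.43011121, -0.77694036]]), 't': array([-0.37214421,  0.35101367,  1.4049535 ])}
0.025 {'t': 0.1, 'joints': array([ 7.13836011e+01,  5.03564862e+00,  7.86126956e+01,  1.17113468e-03,
        9.64641175e+01, -5.90621804e+00]), 'qd': array([-0.02805617, -0.0007329 , -0.12560644,  0.05461683,  0.04411325,
       -0.03174706]), 'effort': array([ 2.42180118e-03, -3.41249156e+01, -3.03302836e+01,  7.19700172e-02,
        3.04517196e-02, -8.09681478e-05]), 'tool_pos': array([0.12086086, 0.53611309, 0.22944381]), 'orientation': array([[-9.75495894e-01,  2.20016687e-01, -6.45841662e-04],
       [ 2.20017523e-01,  9.75494159e-01, -1.85364186e-03],
       [ 2.22182626e-04, -1.95031651e-03, -9.99998073e-01]]), 'force': array([-0.54188423,  0.40958526, -1.33590344]), 'moment': array([ 0.02939218, -0.03894414,  0.06235921]), 'grasp_force': 0.0, 'finger_gap': 0.09386376129434378}
```

View pics/top0.png

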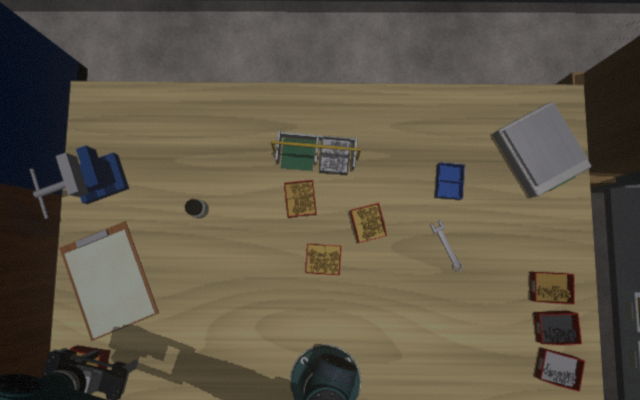

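View pics/side0.png

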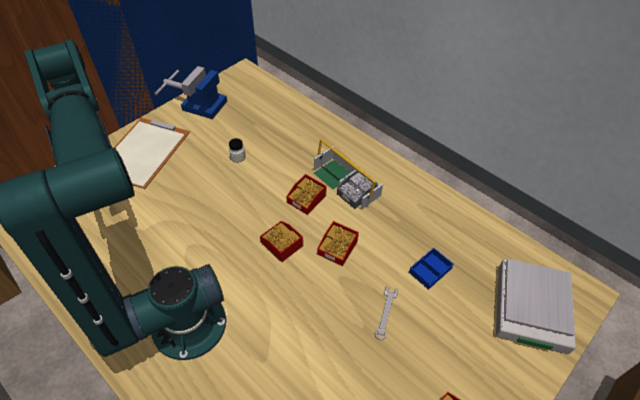

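Candidates in the top view that look like the red bin: (300,199), (368,223), (323,260), and the boxes at the right (551,288), (557,327), (559,369). The one farthest to the robot's left (smallest column) is (300,199). The green pad is in the left bay at (297,152), the grey bin at (336,155), and the yellow bail runs along row ~146. Next comes a close crop and measurements.

```bash
cat > h.py <<'E'
from bench import arm
import cv2,numpy as np
def grab(n):
    return arm.camera(n)
def world(n,d):
    c=arm.camera_info(n); v,u=np.mgrid[:400,:640]
    P=np.stack([(u-c["cx"])/c["fx"]*d,(v-c["cy"])/c["fy"]*d,d],-1)
    return (P-c["t"])@c["R"]
def ray(n,u,v,z):
    c=arm.camera_info(n); o=-c["R"].T@c["t"]; r=c["R"].T@np.array([(u-c["cx"])/c["fx"],(v-c["cy"])/c["fy"],1])
    return o+r*(z-o[2])/r[2]
def hsv(p): return cv2.cvtColor(np.ascontiguousarray(p),cv2.COLOR_RGB2HSV)
def rng(p,lo,hi): return cv2.inRange(hsv(p),np.array(lo),np.array(hi))>0
E
python3 - <<'E'
from h import *
crops=[]
T=np.load("top0.npz");S=np.load("side0.npz")
a=cv2.resize(T["p"][120:250,260:400],None,fx=4,fy=4,interpolation=cv2.INTER_CUBIC)
b=cv2.resize(S["p"][130:260,255:395],None,fx=4,fy=4,interpolation=cv2.INTER_CUBIC)
c=np.vstack([a,b]); c=np.hstack([a,b]); c=cv2.resize(c,(800,int(800*c.shape[0]/c.shape[1])))
cv2.imwrite("pics/crop.png",c[:,:,::-1])
for n,I in(("top",T),("side",S)):
    p,d=I["p"],I["d"];W=world(n,d)
    red=rng(p,(0,120,50),(8,255,255))|rng(p,(170,120,50),(180,255,255))
    g=rng(p,(50,80,30),(85,255,255)); y=rng(p,(20,150,80),(32,255,255))
    print(n,"table z",np.round(W[230:240,300:310,2].mean() if n=="top" else W[280,300:310,2].mean(),4))
    for nm,m in(("red",red),("green",g),("yel",y)):
        k,l,s,ce=cv2.connectedComponentsWithStats(m.astype(np.uint8))
        for i in range(1,k):
            if s[i,4]>25 and np.isfinite(ce[i]).all():
                Q=W[(l==i)&(d>0)]
                if len(Q): print(nm,s[i],ce[i].round(1),Q.mean(0).round(3),Q.min(0).round(3),Q.max(0).round(3))
E
```

```text
top table z -0.0009
red [284 180  29   5  36] [298.7 181.4] [0.608 0.087 0.048] [ 0.598  0.045 -0.002] [0.621 0.132 0.06 ]
red [376 203  10  29  40] [381.5 216.1] [ 0.502 -0.168  0.047] [ 0.457 -0.18  -0.001] [ 0.548 -0.154  0.056]
red [350 209   7  25  35] [353.1 220.3] [ 0.489 -0.082  0.038] [ 0.45  -0.091 -0.001] [ 0.528 -0.074  0.056]
red [534 272   4  30  47] [535.2 286. ] [ 0.293 -0.638  0.031] [ 0.248 -0.642  0.022] [ 0.335 -0.634  0.038]
red [547 274  28  30  89] [567.6 293.2] [ 0.274 -0.725  0.047] [ 0.244 -0.745  0.02 ] [ 0.331 -0.667  0.058]
red [539 312  43  33 237] [558.9 327.1] [ 0.173 -0.696  0.042] [ 0.124 -0.754  0.012] [ 0.216 -0.642  0.057]
red [540 350  45  41 197] [563.9 369.9] [ 0.05  -0.705  0.04 ] [-0.005 -0.759  0.006] [ 0.104 -0.638  0.058]
green [283 146  30  10 215] [297.2 150.3] [ 0.718  0.096 -0.   ] [ 0.704  0.047 -0.009] [0.733 0.142 0.007]
green [282 155  31  15 338] [296.8 162.1] [ 0.679  0.097 -0.   ] [ 0.656  0.047 -0.007] [0.702 0.145 0.006]
yel [279 142  67   7 119] [310.3 145. ] [0.703 0.049 0.122] [ 0.693 -0.052  0.117] [0.711 0.141 0.13 ]
side table z 0.001
red [287 174  39  40 401] [308.  195.3] [0.552 0.069 0.033] [ 0.497  0.028 -0.006] [0.612 0.132 0.06 ]
red [260 221  43  41 501] [283.  244.3] [ 0.357 -0.013  0.032] [ 0.32  -0.048 -0.004] [0.416 0.062 0.06 ]
red [317 221  41  45 372] [338.6 244.8] [ 0.475 -0.14   0.034] [ 0.419 -0.188 -0.001] [ 0.544 -0.075  0.062]
red [440 392  20   8  51] [449.6 396.3] [ 0.329 -0.652  0.036] [ 0.309 -0.673  0.002] [ 0.335 -0.637  0.051]
green [314 160  35  29 506] [331.6 173.6] [0.701 0.097 0.001] [ 0.648  0.045 -0.008] [0.758 0.146 0.012]
green [517 338  36  11 170] [534.6 343.1] [ 0.611 -0.739  0.028] [ 0.588 -0.778 -0.004] [ 0.632 -0.7    0.041]
yel [318 139  58  59 244] [347.2 162.5] [0.702 0.033 0.107] [ 0.676 -0.1   -0.003] [0.795 0.219 0.131]
```

View pics/crop.png

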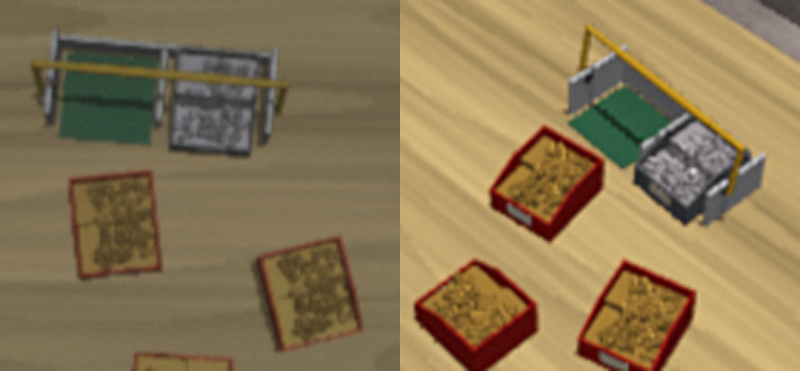

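The crop confirms it. The loose red bin is at top (300,199) / side (306,193), its white label facing the robot and its back towards the rack. The left bay with the green pad is empty. The bail is raised, with its bar near z 0.12. Now precise poses.

```bash
cat >> h.py <<'E'
def binpose(tag=None,xr=(.47,.78),yr=(.02,.16)):
    for n in("top","side"):
        p,d=arm.camera(n);W=world(n,d)
        box=(W[...,0]>xr[0])&(W[...,0]<xr[1])&(W[...,1]>yr[0])&(W[...,1]<yr[1])&(d>0)
        red=(rng(p,(0,100,40),(22,255,255))|rng(p,(170,100,40),(180,255,255)))&box&(W[...,2]>.014)&(W[...,2]<.07)
        k,l,s,_=cv2.connectedComponentsWithStats(red.astype(np.uint8)); m=l==1+s[1:,4].argmax()
        Q=W[m]; r=cv2.minAreaRect((Q[:,:2]*1000).astype(np.float32))
        print(n,"rect",r,"zmax",np.percentile(Q[:,2],98).round(3))
        if tag: cv2.imwrite(f"pics/{tag}_{n}.png",p[:,:,::-1])
E
python3 - <<'E'
from h import *
binpose()
T=np.load("top0.npz");S=np.load("side0.npz")
for n,I in(("top",T),("side",S)):
    p,d=I["p"],I["d"];W=world(n,d)
    lab=rng(p,(0,0,120),(180,60,255))&(W[...,0]>.47)&(W[...,0]<.55)&(W[...,1]>.03)&(W[...,1]<.14)&(W[...,2]>.005)
    if lab.any(): print("label",lab.sum(),W[lab].mean(0))
    g=rng(p,(50,80,30),(85,255,255))&(W[...,0]>.6)&(W[...,0]<.8)&(W[...,1]>0)&(W[...,1]<.2)&(abs(W[...,2])<.015)
    v,u=np.nonzero(g); Q=np.array([ray(n,a,b,0) for a,b in zip(u,v)])
    print(n,"pad",cv2.minAreaRect((Q[:,:2]*1000).astype(np.float32)))
    # bar
    y=rng(p,(18,130,60),(34,255,255))&(W[...,0]>.62)&(W[...,0]<.78)&(W[...,2]>.105)&(W[...,2]<.14)
    Q=W[y];f=np.polyfit(Q[:,1],Q[:,0],1);r=Q[:,0]-np.polyval(f,Q[:,1]);Q=Q[abs(r)<.006];f=np.polyfit(Q[:,1],Q[:,0],1)
    print("bar x=f(y)",f,len(Q),Q[:,1].min(),Q[:,1].max(),"z",np.percentile(Q[:,2],[10,50,90]))
    v,u=np.nonzero(y); l=np.polyfit(u,v,1); print("bar px line",l,u.min(),u.max())
    # structure of rack (grey, z>.02)
    k=(W[...,0]>.6)&(W[...,0]<.8)&(W[...,1]>.02)&(W[...,1]<.22)&(W[...,2]>.02)&(W[...,2]<.048)&rng(p,(0,0,70),(180,70,255))&(W[...,0]>.72)
    Q=W[k]; print("stop",len(Q),np.polyfit(Q[:,1],Q[:,0],1) if len(Q)>10 else 0,Q.mean(0))
E
```

```text
top rect ((555.68505859375, 82.02296447753906), (106.05279541015625, 90.09596252441406), 6.321043968200684) zmax 0.056
side rect ((556.220458984375, 80.17605590820312), (114.11450958251953, 97.12986755371094), 6.841464042663574) zmax 0.057
top pad ((706.0601196289062, 94.20411682128906), (97.44878387451172, 93.19792175292969), 85.57241821289062)
bar x=f(y) [0.08137113 0.69833146] 211 -0.09618979121431401 0.16511425943859673 z [0.11887034 0.12170259 0.12410255]
bar px line [8.63772128e-02 1.18349063e+02] 271 360
stop 75 [0.14402172 0.74518831] [0.75560087 0.07229851 0.03701547]
side pad ((703.7576293945312, 94.52117919921875), (99.9005355834961, 96.48583984375), 85.73685455322266)
bar x=f(y) [0.0809136 0.6968565] 199 -0.10014637539485603 0.1652320658664406 z [0.11612142 0.1219267  0.12695197]
bar px line [   0.79014623 -114.3013594 ] 320 375
stop 102 [-0.06639772  0.75556492] [0.74831187 0.10923645 0.03038049]
```

drive_tool:
  claw: [-0.06, -0.06, -0.06, -0.06, -0.06, -0.06, -0.06, -0.06, -0.06, -0.06, -0.06, -0.06, -0.06, -0.06, -0.06, -0.06, -0.06, -0.06, -0.06, -0.06]
  offset:
    - [17.5, -23, 0]
    - [17.5, -23, 0]
    - [17.5, -23, 0]
    - [17.5, -23, 0]
    - [17.5, -23, 0]
    - [17.5, -23, 0]
    - [17.5, -23, 0]
    - [17.5, -23, 0]
    - [17.5, -23, 0]
    - [17.5, -23, 0]
    - [17.5, -23, 0]
    - [17.5, -23, 0]
    - [17.5, -23, 0]
    - [17.5, -23, 0]
    - [17.5, -23, 0]
    - [17.5, -23, 0]
    - [17.5, -23, 0]
    - [17.5, -23, 0]
    - [17.5, -25, 0]
    - [17, -25, 0]
  twist:
    - [0, 0, 0.0166]
    - [0, 0, 0.0166]
    - [0, 0, 0.0166]
    - [0, 0, 0.0166]
    - [0, 0, 0.0166]
    - [0, 0, 0.0166]
    - [0, 0, 0.0166]
    - [0, 0, 0.0166]
    - [0, 0, 0.0166]
    - [0, 0, 0.0166]
    - [0, 0, 0.0166]
    - [0, 0, 0.0166]
    - [0, 0, 0.0166]
    - [0, 0, 0.0166]
    - [0, 0, 0.0166]
    - [0, 0, 0.0166]
    - [0, 0, 0.0166]
    - [0, 0, 0.0166]
    - [0, 0, 0.0166]
    - [0, 0, 0.0166]

```text
t: 2.2
tool_pos: [0.471, 0.0714, 0.2303]
orientation: [[-0.994, -0.111, -0.0], [-0.111, 0.994, 0.0], [0.0, 0.0, -1.0]]
force: [0.3, 0.5, 0.1]
finger_gap: 0.0497
grasp_force: 0.0
```

drive_tool:
  claw: [-0.06, -0.06, -0.06, -0.06, -0.06, -0.06, -0.06, -0.06, -0.06, -0.06, -0.06, -0.06, -0.06, -0.06, -0.06, -0.06]
  offset:
    - [0, 0, -20]
    - [0, 0, -20]
    - [0, 0, -20]
    - [0, 0, -20]
    - [0, 0, -20]
    - [0, 0, -20]
    - [0, 0, -20]
    - [0, 0, -20]
    - [0, 0, -15]
    - [0, 0, -10]
    - [0, 0, -8]
    - [0, 0, 0]
    - [5, 0.5, 0]
    - [5, 0.5, 0]
    - [5, 0.5, 0]
    - [0, 0, 0]
  twist:
    - [0, 0, 0]
    - [0, 0, 0]
    - [0, 0, 0]
    - [0, 0, 0]
    - [0, 0, 0]
    - [0, 0, 0]
    - [0, 0, 0]
    - [0, 0, 0]
    - [0, 0, 0]
    - [0, 0, 0]
    - [0, 0, 0]
    - [0, 0, 0]
    - [0, 0, 0]
    - [0, 0, 0]
    - [0, 0, 0]
    - [0, 0, 0]

```text
t: 3.8
tool_pos: [0.4868, 0.0741, 0.0382]
orientation: [[-0.994, -0.11, 0.002], [-0.11, 0.994, 0.0], [-0.002, -0.0, -1.0]]
force: [-0.4, -0.4, 0.2]
finger_gap: 0.0498
grasp_force: 0.0
```

```bash
python3 - <<'E'
from h import *
binpose("a")
p=cv2.imread("pics/a_side.png")[130:280,230:430]; q=cv2.imread("pics/a_top.png")[120:270,230:430]
cv2.imwrite("pics/a.png",cv2.resize(np.hstack([q,p]),None,fx=2,fy=2,interpolation=cv2.INTER_CUBIC))
E
```

```text
top rect ((587.8557739257812, 85.5160903930664), (40.51244354248047, 89.96350860595703), 6.461177825927734) zmax 0.056
side rect ((574.75341796875, 56.337066650390625), (138.6181182861328, 70.96012115478516), 41.50444030761719) zmax 0.059
```

View pics/a.png

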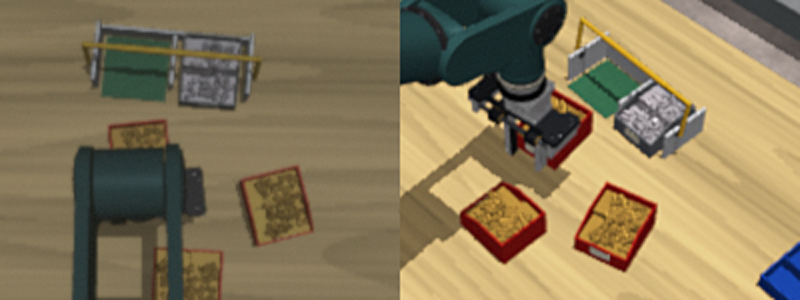

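drive_tool:
  claw: [-0.06, -0.06, -0.06, -0.06, -0.06, -0.06, -0.06, -0.06, -0.06, -0.06, -0.06, -0.06, -0.06, -0.06, -0.06, -0.06]
  offset:
    - [4, 0.4, 0]
    - [4, 0.4, 0]
    - [4, 0.8, 0]
    - [4, 0.8, 0]
    - [4, 0.8, 0]
    - [4, 0.8, 0]
    - [4, 0.8, 0]
    - [4, 0.8, 0]
    - [4, 0.8, 0]
    - [4, 0.8, 0]
    - [4, 0.8, 0]
    - [4, 0.8, 0]
    - [4, 0.8, 0]
    - [4, 0.8, 0]
    - [2, 0.4, 0]
    - [0, 0, 0]
  twist:
    - [0, 0, 0]
    - [0, 0, 0]
    - [0, 0, 0]
    - [0, 0, 0]
    - [0, 0, 0]
    - [0, 0, 0]
    - [0, 0, 0]
    - [0, 0, 0]
    - [0, 0, 0]
    - [0, 0, 0]
    - [0, 0, 0]
    - [0, 0, 0]
    - [0, 0, 0]
    - [0, 0, 0]
    - [0, 0, 0]
    - [0, 0, 0]

```text
t: 5.5
tool_pos: [0.5426, 0.0847, 0.0373]
orientation: [[-0.994, -0.11, -0.003], [-0.11, 0.994, -0.0], [0.003, -0.0, -1.0]]
force: [-4.6, -0.9, 4.6]
finger_gap: 0.0498
grasp_force: 2.6
```

```bash
cat >> h.py <<'E'
def binback(tag=None,xr=(.52,.78),yr=(.02,.17)):
    "bin pose from the visible back part in the top view (red back rim)"
    p,d=arm.camera("top");W=world("top",d)
    red=(rng(p,(0,100,40),(22,255,255))|rng(p,(170,100,40),(180,255,255)))&(W[...,0]>xr[0])&(W[...,0]<xr[1])&(W[...,1]>yr[0])&(W[...,1]<yr[1])&(W[...,2]>.014)&(W[...,2]<.07)
    k,l,s,_=cv2.connectedComponentsWithStats(red.astype(np.uint8)); m=l==1+s[1:,4].argmax()
    (c,wh,a)=cv2.minAreaRect((W[m][:,:2]*1000).astype(np.float32))
    if a>45: a-=90; wh=wh[::-1]
    h=np.array([np.cos(np.radians(a)),np.sin(np.radians(a))]); back=np.array(c)+h*wh[0]/2
    print("rect",c,wh,"heading",round(a,1),"back",back.round(1),"centre",(back-52.5*h).round(1))
    if tag: cv2.imwrite(f"pics/{tag}.png",p[:,:,::-1])
E
python3 - <<'E'
from h import *
binback("b")
E
```

```text
rect (652.7012329101562, 98.0936279296875) (6.670965671539307, 86.51858520507812) heading 3.9 back [656.   98.3] centre [603.6  94.8]
```

drive_tool:
  claw: [-0.06, -0.06, -0.06, -0.06, -0.06, -0.06, -0.06, -0.06, -0.06, -0.06, -0.06]
  offset:
    - [3, 0.8, 0]
    - [3, 0.8, 0]
    - [3, 0.8, 0]
    - [3, 0.8, 0]
    - [3, 0.8, 0]
    - [3, 0.8, 0]
    - [3, 0.8, 0]
    - [3, 0.8, 0]
    - [3, 0.8, 0]
    - [3, 0.8, 0]
    - [0, 0, 0]
  twist:
    - [0, 0, -0.019]
    - [0, 0, -0.019]
    - [0, 0, -0.019]
    - [0, 0, -0.019]
    - [0, 0, -0.019]
    - [0, 0, -0.019]
    - [0, 0, -0.019]
    - [0, 0, -0.019]
    - [0, 0, -0.019]
    - [0, 0, -0.018]
    - [0, 0, 0]

```text
t: 6.65
tool_pos: [0.5733, 0.0934, 0.0372]
orientation: [[-0.997, 0.079, -0.001], [0.079, 0.997, 0.001], [0.001, 0.001, -1.0]]
force: [-3.7, 1.3, 1.0]
finger_gap: 0.0496
grasp_force: 1.6
```

```bash
python3 - <<'E'
from h import *
binback("c")
p,_=arm.camera("side")
p=p[:,:,::-1][100:250,250:450]; q=cv2.imread("pics/c.png")[100:250,230:430]
cv2.imwrite("pics/c2.png",cv2.resize(np.hstack([q,p]),None,fx=2,fy=2,interpolation=cv2.INTER_CUBIC))
E
```

```text
rect (699.8604125976562, 164.05184936523438) (3.151200532913208, 2.97410249710083) heading -33.7 back [701.2 163.2] centre [657.5 192.3]
```

View pics/c2.png

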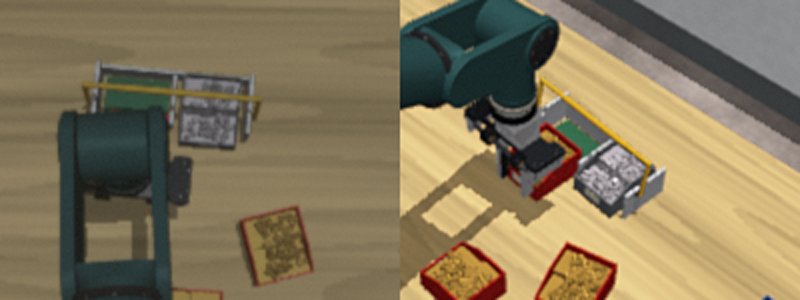

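Side view: the bin's back is at the bay mouth, its right wall (side ~(525,190) in the crop) next to the grey bin. I'll measure that wall from depth.

```bash
cat >> h.py <<'E'
def rightwall(pad=(705,94.5),yaw=-4.5):
    p,d=arm.camera("side");W=world("side",d)*1000
    red=(rng(p,(0,120,40),(8,255,255))|rng(p,(170,120,40),(180,255,255)))&(W[...,0]>530)&(W[...,0]<780)&(W[...,1]>20)&(W[...,1]<160)&(W[...,2]>8)&(W[...,2]<65)
    Q=W[red]; a=np.radians(yaw); R=np.array([[np.cos(a),np.sin(a)],[-np.sin(a),np.cos(a)]])
    L=(Q[:,:2]-pad)@R.T  # rack axes about pad
    m=(abs(L[:,1]+45)<22)&(Q[:,2]<50); F=L[m]
    for _ in range(4):
        f=np.polyfit(F[:,0],F[:,1],1); F=F[abs(F[:,1]-np.polyval(f,F[:,0]))<4]
    print("right wall n",len(F),"angle rel rack",np.degrees(np.arctan(f[0])).round(1),"y(rack,pad) at mid",np.polyval(f,F[:,0].mean()).round(1),"home -45; x range",np.percentile(F[:,0],[2,98]).round(1),"back x max",np.percentile(L[Q[:,2]>45][:,0],98).round(1))
    return W,red
E
python3 - <<'E'
from h import *
rightwall()
E
```

```text
right wall n 127 angle rel rack 1.6 y(rack,pad) at mid -56.6 home -45; x range [-123.9  -33.7] back x max -17.2
```

drive_tool:
  claw: [-0.06, -0.06, -0.06, -0.06, -0.06, -0.06, -0.06, -0.06, -0.06, -0.06, -0.06, -0.06, -0.06, -0.06, -0.06, -0.06]
  offset:
    - [3, 0.5, 0]
    - [3, 0.5, 0]
    - [3, 0.5, 0]
    - [3, 0.5, 0]
    - [3, 0.5, 0]
    - [3, 0.5, 0]
    - [3, 0.5, 0]
    - [3, 0.5, 0]
    - [3, 0.5, 0]
    - [3, 0.5, 0]
    - [3, 0.5, 0]
    - [3, 0.5, 0]
    - [3, 0.5, 0]
    - [3, 0.5, 0]
    - [3, 0.5, 0]
    - [0, 0, 0]
  twist:
    - [0, 0, 0]
    - [0, 0, 0]
    - [0, 0, 0]
    - [0, 0, 0]
    - [0, 0, 0]
    - [0, 0, 0]
    - [0, 0, 0]
    - [0, 0, 0]
    - [0, 0, 0]
    - [0, 0, 0]
    - [0, 0, 0]
    - [0, 0, 0]
    - [0, 0, 0]
    - [0, 0, 0]
    - [0, 0, 0]
    - [0, 0, 0]

```text
t: 8.4
tool_pos: [0.6193, 0.1005, 0.0377]
orientation: [[-0.997, 0.079, 0.001], [0.079, 0.997, 0.0], [-0.001, 0.0, -1.0]]
force: [-1.8, -0.8, -0.2]
finger_gap: 0.0496
grasp_force: 0.6
```

```bash
python3 - <<'E'
from h import *
rightwall()
E
```

```text
right wall n 146 angle rel rack 0.5 y(rack,pad) at mid -45.6 home -45; x range [-77.8  23.2] back x max 27.1
```

drive_tool:
  claw: [-0.06, -0.06, -0.06, -0.06, -0.06, -0.06, -0.06, -0.06, -0.06]
  offset:
    - [3, -0.24, 0]
    - [3, -0.24, 0]
    - [3, -0.24, 0]
    - [3, -0.24, 0]
    - [3, -0.24, 0]
    - [3, -0.24, 0]
    - [3, -0.24, 0]
    - [2, -0.16, 0]
    - [1, -0.08, 0]
  twist:
    - [0, 0, 0]
    - [0, 0, 0]
    - [0, 0, 0]
    - [0, 0, 0]
    - [0, 0, 0]
    - [0, 0, 0]
    - [0, 0, 0]
    - [0, 0, 0]
    - [0, 0, 0]

```text
t: 9.35
tool_pos: [0.6427, 0.0985, 0.0379]
orientation: [[-0.997, 0.079, -0.0], [0.079, 0.997, 0.0], [0.0, 0.0, -1.0]]
force: [-5.6, 0.5, 4.6]
finger_gap: 0.0497
grasp_force: 2.8
```

drive_tool:
  claw: [-0.06, -0.06, -0.06]
  offset:
    - [1, -0.08, 0]
    - [1, -0.08, 0]
    - [0, 0, 0]
  twist:
    - [0, 0, 0]
    - [0, 0, 0]
    - [0, 0, 0]

```text
t: 9.65
tool_pos: [0.6442, 0.0983, 0.0379]
orientation: [[-0.997, 0.079, -0.001], [0.079, 0.997, 0.0], [0.001, 0.0, -1.0]]
force: [-7.1, -0.3, 3.0]
finger_gap: 0.0499
grasp_force: 3.1
```

drive_tool:
  claw: [-0.06, -0.06, -0.06]
  offset:
    - [1, -0.08, 0]
    - [1, -0.08, 0]
    - [0, 0, 0]
  twist:
    - [0, 0, 0]
    - [0, 0, 0]
    - [0, 0, 0]

```text
t: 9.95
tool_pos: [0.6443, 0.0983, 0.0379]
orientation: [[-0.997, 0.079, -0.006], [0.079, 0.997, 0.0], [0.006, -0.0, -1.0]]
force: [-11.3, -0.6, 7.2]
finger_gap: 0.0496
grasp_force: 5.6
```

```bash
python3 - <<'E'
from h import *
rightwall()
E
```

```text
right wall n 129 angle rel rack -0.0 y(rack,pad) at mid -45.8 home -45; x range [-51.6  45.7] back x max 38.2
```

drive_tool:
  claw: [-0.06, -0.06, -0.06, -0.06, -0.06, -0.06, -0.06, -0.06, -0.06, -0.06, -0.06, -0.06, -0.06, -0.06, -0.06, -0.06]
  offset:
    - [-4, 0.3, 0]
    - [-8, 0.6, 0]
    - [-12, 1, 0]
    - [-12, 1, 5]
    - [0, 0, 15]
    - [0, 0, 20]
    - [0, 0, 20]
    - [0, 0, 20]
    - [0, 0, 20]
    - [0, 0, 20]
    - [0, 0, 20]
    - [0, 0, 20]
    - [0, 0, 20]
    - [0, 0, 15]
    - [0, 0, 0]
    - [0, 0, 0]
  twist:
    - [0, 0, 0]
    - [0, 0, 0]
    - [0, 0, 0]
    - [0, 0, 0]
    - [0, 0, 0]
    - [0, 0, 0]
    - [0, 0, 0]
    - [0, 0, 0]
    - [0, 0, 0]
    - [0, 0, 0]
    - [0, 0, 0]
    - [0, 0, 0]
    - [0, 0, 0]
    - [0, 0, 0]
    - [0, 0, 0]
    - [0, 0, 0]

```text
t: 11.6
tool_pos: [0.6107, 0.101, 0.2329]
orientation: [[-0.997, 0.079, 0.001], [0.079, 0.997, 0.0], [-0.001, 0.0, -1.0]]
force: [-0.5, 0.8, 0.2]
finger_gap: 0.0494
grasp_force: 0.0
```

drive_tool:
  claw: [0.15, 0.15, 0.15, 0.15, 0.15, 0.15, 0.15, 0.15, 0.15, 0.15, 0.15, 0.15, 0.15]
  offset:
    - [0, -6, 0]
    - [0, -6, 0]
    - [0, -6, 0]
    - [0, -6, 0]
    - [0, -6, 0]
    - [0, -6, 0]
    - [0, -6, 0]
    - [0, -6, 0]
    - [0, -6, 0]
    - [0, -6, 0]
    - [0, -6, 0]
    - [0, 0, 0]
    - [0, 0, 0]
  twist:
    - [0, 0, -0.13]
    - [0, 0, -0.13]
    - [0, 0, -0.13]
    - [0, 0, -0.13]
    - [0, 0, -0.13]
    - [0, 0, -0.13]
    - [0, 0, -0.13]
    - [0, 0, -0.13]
    - [0, 0, -0.13]
    - [0, 0, -0.13]
    - [0, 0, -0.13]
    - [0, 0, -0.14]
    - [0, 0, 0]

```text
t: 12.9
tool_pos: [0.6099, 0.0348, 0.2306]
orientation: [[0.078, 0.997, -0.003], [0.997, -0.078, 0.0], [-0.0, -0.003, -1.0]]
force: [0.1, -0.3, -0.3]
finger_gap: 0.0399
grasp_force: 0.0
```

```bash
python3 - <<'E'
from h import *
W,red=rightwall()
p,d=arm.camera("side");W=world("side",d)
y=rng(p,(18,130,60),(34,255,255))&(W[...,0]>.62)&(W[...,0]<.78)&(W[...,2]>.105)&(W[...,2]<.14)
Q=W[y];f=np.polyfit(Q[:,1],Q[:,0],1);Q=Q[abs(Q[:,0]-np.polyval(f,Q[:,1]))<.006];f=np.polyfit(Q[:,1],Q[:,0],1)
print("bar x at y=.034",np.polyval(f,.034),np.median(Q[:,2]),Q[:,1].min(),Q[:,1].max())
cv2.imwrite("pics/d.png",cv2.resize(p[80:260,220:460,::-1],None,fx=3,fy=3,interpolation=cv2.INTER_CUBIC))
E
```

```text
right wall n 116 angle rel rack -1.0 y(rack,pad) at mid -45.6 home -45; x range [-52.9  44.5] back x max 36.6
bar x at y=.034 0.6995581208507721 0.1224562462053788 -0.09841404170966961 0.13255297436566918
```

View pics/d.png

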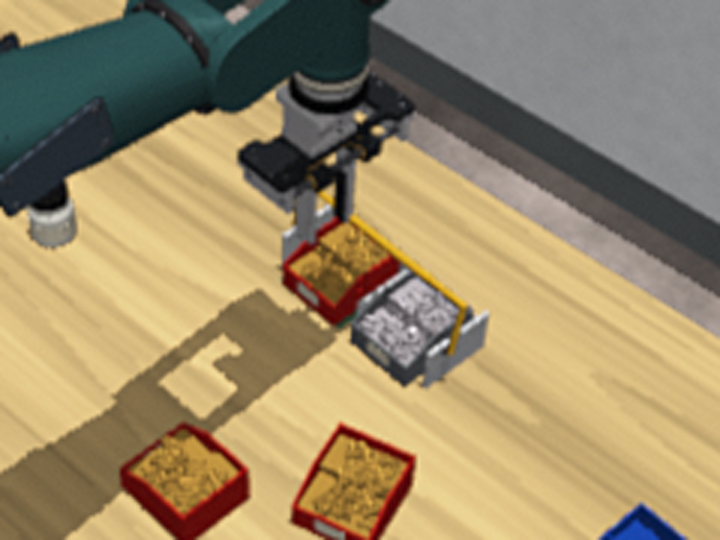

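The picture shows the red bin home in the left bay, its front flush with the grey bin. The bail bar is raised, running diagonally from (320,200) to (465,305). Next I'll pinch the bar.

drive_tool:
  claw: [0.15, 0.15, 0.15, 0.15, 0.15, 0.15, 0.15, 0.15, 0.15, 0.15, 0.15, 0.15, 0.15, 0.15]
  offset:
    - [15, 0, 0]
    - [15, 0, 0]
    - [15, 0, 0]
    - [15, 0, 0]
    - [15, 0, 0]
    - [15.5, 0, 0]
    - [0, 0, 0]
    - [0, 0, -20]
    - [0, 0, -20]
    - [0, 0, -20]
    - [0, 0, -20]
    - [0, 0, -16]
    - [0, 0, -10]
    - [0, 0, 0]
  twist:
    - [0, 0, 0]
    - [0, 0, 0]
    - [0, 0, 0]
    - [0, 0, 0]
    - [0, 0, 0]
    - [0, 0, 0]
    - [0, 0, 0]
    - [0, 0, 0]
    - [0, 0, 0]
    - [0, 0, 0]
    - [0, 0, 0]
    - [0, 0, 0]
    - [0, 0, 0]
    - [0, 0, 0]

```text
t: 14.4
tool_pos: [0.6998, 0.0351, 0.1243]
orientation: [[0.077, 0.997, -0.004], [0.997, -0.077, 0.0], [-0.0, -0.004, -1.0]]
force: [0.3, 0.4, 0.6]
finger_gap: 0.0398
grasp_force: 0.0
```

drive_tool:
  claw: [0.4, 0.6, 0.8, 0.9, 1, 1, 1, 1]
  offset:
    - [0, 0, 0]
    - [0, 0, 0]
    - [0, 0, 0]
    - [0, 0, 0]
    - [0, 0, 0]
    - [0, 0, 0]
    - [0, 0, 0]
    - [0, 0, 0]
  twist:
    - [0, 0, 0]
    - [0, 0, 0]
    - [0, 0, 0]
    - [0, 0, 0]
    - [0, 0, 0]
    - [0, 0, 0]
    - [0, 0, 0]
    - [0, 0, 0]
  squeeze: 10

```text
t: 15.2
tool_pos: [0.7018, 0.035, 0.1276]
orientation: [[0.078, 0.997, 0.003], [0.997, -0.078, -0.0], [0.0, 0.003, -1.0]]
force: [1.7, 0.6, 4.0]
finger_gap: 0.0093
grasp_force: 10.0
```

```bash
python3 - <<'E'
import numpy as np
f=np.linspace(-.169,1.71,31);x=-70*np.sin(f);z=70*np.cos(f);dx=np.diff(x);dz=np.diff(z)
print([[round(a*.997,1),round(-a*.0785,1),round(b,1)] for a,b in zip(dx,dz)])
E
```

```text
[[np.float64(-4.3), np.float64(0.3), np.float64(0.6)], [np.float64(-4.4), np.float64(0.3), np.float64(0.3)], [np.float64(-4.4), np.float64(0.3), np.float64(0.1)], [np.float64(-4.4), np.float64(0.3), np.float64(-0.2)], [np.float64(-4.3), np.float64(0.3), np.float64(-0.5)], [np.float64(-4.3), np.float64(0.3), np.float64(-0.8)], [np.float64(-4.2), np.float64(0.3), np.float64(-1.0)], [np.float64(-4.2), np.float64(0.3), np.float64(-1.3)], [np.float64(-4.1), np.float64(0.3), np.float64(-1.6)], [np.float64(-4.0), np.float64(0.3), np.float64(-1.8)], [np.float64(-3.9), np.float64(0.3), np.float64(-2.1)], [np.float64(-3.7), np.float64(0.3), np.float64(-2.3)], [np.float64(-3.6), np.float64(0.3), np.float64(-2.5)], [np.float64(-3.4), np.float64(0.3), np.float64(-2.7)], [np.float64(-3.2), np.float64(0.3), np.float64(-3.0)], [np.float64(-3.0), np.float64(0.2), np.float64(-3.2)], [np.float64(-2.8), np.float64(0.2), np.float64(-3.3)], [np.float64(-2.6), np.float64(0.2), np.float64(-3.5)], [np.float64(-2.4), np.float64(0.2), np.float64(-3.7)], [np.float64(-2.2), np.float64(0.2), np.float64(-3.8)], [np.float64(-1.9), np.float64(0.2), np.float64(-3.9)], [np.float64(-1.7), np.float64(0.1), np.float64(-4.0)], [np.float64(-1.4), np.float64(0.1), np.float64(-4.1)], [np.float64(-1.2), np.float64(0.1), np.float64(-4.2)], [np.float64(-0.9), np.float64(0.1), np.float64(-4.3)], [np.float64(-0.6), np.float64(0.0), np.float64(-4.3)], [np.float64(-0.3), np.float64(0.0), np.float64(-4.4)], [np.float64(-0.1), np.float64(0.0), np.float64(-4.4)], [np.float64(0.2), np.float64(-0.0), np.float64(-4.4)], [np.float64(0.5), np.float64(-0.0), np.float64(-4.4)]]
```

drive_tool:
  claw: [1, 1, 1, 1, 1, 1, 1, 1, 1, 1, 1, 1, 1, 1, 1]
  offset:
    - [-4.3, 0.3, 0.6]
    - [-4.4, 0.3, 0.3]
    - [-4.4, 0.3, 0.1]
    - [-4.4, 0.3, -0.2]
    - [-4.3, 0.3, -0.5]
    - [-4.3, 0.3, -0.8]
    - [-4.2, 0.3, -1]
    - [-4.2, 0.3, -1.3]
    - [-4.1, 0.3, -1.6]
    - [-4, 0.3, -1.8]
    - [-3.9, 0.3, -2.1]
    - [-3.7, 0.3, -2.3]
    - [-3.6, 0.3, -2.5]
    - [-3.4, 0.3, -2.7]
    - [-3.2, 0.3, -3]
  twist:
    - [0, 0, 0]
    - [0, 0, 0]
    - [0, 0, 0]
    - [0, 0, 0]
    - [0, 0, 0]
    - [0, 0, 0]
    - [0, 0, 0]
    - [0, 0, 0]
    - [0, 0, 0]
    - [0, 0, 0]
    - [0, 0, 0]
    - [0, 0, 0]
    - [0, 0, 0]
    - [0, 0, 0]
    - [0, 0, 0]
  squeeze: 10

```text
t: 16.7
tool_pos: [0.6403, 0.0395, 0.1075]
orientation: [[0.078, 0.997, -0.0], [0.997, -0.078, -0.0], [-0.0, -0.0, -1.0]]
force: [1.8, 2.2, 1.7]
finger_gap: 0.0097
grasp_force: 10.0
```

drive_tool:
  claw: [1, 1, 1, 1, 1, 1, 1, 1, 1, 1, 1, 1, 1, 1, 1, 1]
  offset:
    - [-3, 0.2, -3.2]
    - [-2.8, 0.2, -3.3]
    - [-2.6, 0.2, -3.5]
    - [-2.4, 0.2, -3.7]
    - [-2.2, 0.2, -3.8]
    - [-1.9, 0.2, -3.9]
    - [-1.7, 0.1, -4]
    - [-1.4, 0.1, -4.1]
    - [-1.2, 0.1, -4.2]
    - [-0.9, 0.1, -4.3]
    - [-0.6, 0, -4.3]
    - [-0.3, 0, -4.4]
    - [-0.1, 0, -4.4]
    - [0.2, 0, -4.4]
    - [0.5, 0, -4.4]
    - [0, 0, 0]
  twist:
    - [0, 0, 0]
    - [0, 0, 0]
    - [0, 0, 0]
    - [0, 0, 0]
    - [0, 0, 0]
    - [0, 0, 0]
    - [0, 0, 0]
    - [0, 0, 0]
    - [0, 0, 0]
    - [0, 0, 0]
    - [0, 0, 0]
    - [0, 0, 0]
    - [0, 0, 0]
    - [0, 0, 0]
    - [0, 0, 0]
    - [0, 0, 0]

```text
t: 18.3
tool_pos: [0.6221, 0.0405, 0.051]
orientation: [[0.078, 0.997, 0.005], [0.997, -0.078, -0.001], [-0.001, 0.005, -1.0]]
force: [2.9, 0.3, 9.9]
finger_gap: 0.0096
grasp_force: 10.0
```

drive_tool:
  claw: [1, 1, 1, 1]
  offset:
    - [0, 0, -1]
    - [0, 0, -1]
    - [0, 0, -1]
    - [0, 0, 0]
  twist:
    - [0, 0, 0]
    - [0, 0, 0]
    - [0, 0, 0]
    - [0, 0, 0]

```text
t: 18.7
tool_pos: [0.6221, 0.0405, 0.0494]
orientation: [[0.078, 0.997, 0.006], [0.997, -0.078, -0.001], [-0.001, 0.006, -1.0]]
force: [-0.1, 0.3, 14.4]
finger_gap: 0.0099
grasp_force: 10.0
```

drive_tool:
  claw: [0.68, 0.68, 0.68, 0.68, 0.68, 0.68, 0.68, 0.68, 0.68, 0.68, 0.68]
  offset:
    - [0, 0, 1]
    - [0, 0, 1]
    - [0, 0, 1]
    - [0, 0, 0]
    - [0, 0, 5]
    - [0, 0, 10]
    - [0, 0, 15]
    - [0, 0, 15]
    - [0, 0, 20]
    - [0, 0, 20]
    - [0, 0, 0]
  twist:
    - [0, 0, 0]
    - [0, 0, 0]
    - [0, 0, 0]
    - [0, 0, 0]
    - [0, 0, 0]
    - [0, 0, 0]
    - [0, 0, 0]
    - [0, 0, 0]
    - [0, 0, 0]
    - [0, 0, 0]
    - [0, 0, 0]

```text
t: 19.8
tool_pos: [0.6221, 0.0413, 0.1385]
orientation: [[0.078, 0.997, 0.008], [0.997, -0.078, 0.0], [0.001, 0.008, -1.0]]
force: [0.2, 0.5, 0.4]
finger_gap: 0.0148
grasp_force: 0.0
```

```bash
cat >> h.py <<'E'
def bar(n):
    p,d=arm.camera(n);W=world(n,d)
    y=rng(p,(18,130,60),(34,255,255))&(W[...,0]>.58)&(W[...,0]<.66)&(W[...,1]>-.11)&(W[...,1]<.19)&(W[...,2]>.015)&(W[...,2]<.075)
    Q=W[y]; print(n,len(Q),"bar z median",np.percentile(Q[:,2],[10,50,90]).round(4),"x(y)",np.polyfit(Q[:,1],Q[:,0],1).round(4),Q[:,1].min().round(3),Q[:,1].max().round(3))
    return p
E
python3 - <<'E'
from h import *
a=bar("side"); bar("top"); rightwall()
cv2.imwrite("pics/e.png",cv2.resize(a[80:260,220:460,::-1],None,fx=3,fy=3,interpolation=cv2.INTER_CUBIC))
E
```

```text
side 218 bar z median [0.0443 0.0513 0.0554] x(y) [0.0266 0.6222] -0.096 0.171
top 127 bar z median [0.0476 0.05   0.0527] x(y) [0.0474 0.6266] -0.094 0.17
right wall n 118 angle rel rack -1.5 y(rack,pad) at mid -45.3 home -45; x range [-53.3  46.9] back x max 52.3
```

View pics/e.png

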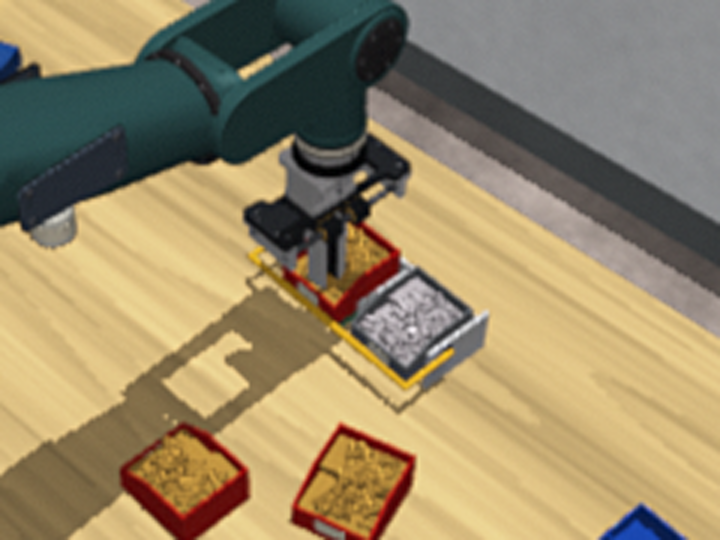

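The bail is down in front of both bins, but its bar top reads about 50 mm where 45 is expected. I'll press it from above with closed fingers to make sure it's on its stop.

drive_tool:
  claw: [1, 1, 1, 1, 1, 1, 1, 1, 1]
  offset:
    - [0, 0, 0]
    - [0, 0, 0]
    - [0, 0, -15]
    - [0, 0, -15]
    - [0, 0, -15]
    - [0, 0, -10]
    - [0, 0, -4]
    - [0, 0, -2]
    - [0, 0, 0]
  twist:
    - [0, 0, 0]
    - [0, 0, 0]
    - [0, 0, 0]
    - [0, 0, 0]
    - [0, 0, 0]
    - [0, 0, 0]
    - [0, 0, 0]
    - [0, 0, 0]
    - [0, 0, 0]

```text
t: 20.85
tool_pos: [0.6204, 0.0411, 0.0718]
orientation: [[0.078, 0.997, 0.001], [0.997, -0.078, -0.0], [-0.0, 0.001, -1.0]]
force: [0.2, -0.2, 0.3]
finger_gap: 0.0007
grasp_force: 0.0
```

drive_tool:
  claw: [1, 1, 1, 1, 1]
  offset:
    - [0, 0, -2]
    - [0, 0, -2]
    - [0, 0, -2]
    - [0, 0, -1]
    - [0, 0, 0]
  twist:
    - [0, 0, 0]
    - [0, 0, 0]
    - [0, 0, 0]
    - [0, 0, 0]
    - [0, 0, 0]

```text
t: 21.35
tool_pos: [0.6212, 0.0411, 0.0701]
orientation: [[0.078, 0.997, 0.004], [0.997, -0.078, -0.0], [0.0, 0.004, -1.0]]
force: [-5.5, 0.0, 15.5]
finger_gap: 0.0005
grasp_force: 7.8
```

The bar stops hard with the tips at 45.1 mm, exactly the fully-down height. Retreating.

drive_tool:
  claw: [1, 1, 1, 1, 1, 1, 1, 1, 1, 1, 1, 1, 1, 1, 1, 1, 1, 1, 1, 1]
  offset:
    - [0, 0, 3]
    - [0, 0, 5]
    - [0, 0, 15]
    - [0, 0, 25]
    - [0, 0, 25]
    - [0, 0, 25]
    - [0, 0, 25]
    - [-10, 20, 10]
    - [-15, 30, 0]
    - [-15, 30, 0]
    - [-15, 30, 0]
    - [-15, 30, 0]
    - [-15, 30, 0]
    - [-15, 30, 0]
    - [-15, 30, 0]
    - [-15, 30, 0]
    - [-15, 30, 0]
    - [-15, 30, 0]
    - [0, 0, 0]
    - [0, 0, 0]
  twist:
    - [0, 0, 0]
    - [0, 0, 0]
    - [0, 0, 0]
    - [0, 0, 0]
    - [0, 0, 0]
    - [0, 0, 0]
    - [0, 0, 0]
    - [0, 0, 0]
    - [0, 0, 0]
    - [0, 0, 0]
    - [0, 0, 0]
    - [0, 0, 0]
    - [0, 0, 0]
    - [0, 0, 0]
    - [0, 0, 0]
    - [0, 0, 0]
    - [0, 0, 0]
    - [0, 0, 0]
    - [0, 0, 0]
    - [0, 0, 0]

```text
t: 23.35
tool_pos: [0.4601, 0.3615, 0.1983]
orientation: [[0.076, 0.997, 0.001], [0.997, -0.076, -0.0], [-0.0, 0.001, -1.0]]
force: [0.2, -0.5, -0.1]
finger_gap: 0.0006
grasp_force: 0.0
```

```bash
python3 - <<'E'
from h import *
s=bar("side"); t=bar("top"); rightwall(); binpose(xr=(.6,.79))
cv2.imwrite("pics/f.png",cv2.resize(np.hstack([t[100:250,230:430,::-1],s[100:250,250:450,::-1]]),None,fx=2,fy=2,interpolation=cv2.INTER_CUBIC))
E
```

```text
side 226 bar z median [0.0402 0.0445 0.0501] x(y) [0.0351 0.6228] -0.099 0.172
top 266 bar z median [0.04   0.0431 0.0466] x(y) [0.0458 0.6232] -0.094 0.171
right wall n 108 angle rel rack -1.0 y(rack,pad) at mid -45.3 home -45; x range [-52.7  47.2] back x max 52.1
top rect ((706.4895629882812, 92.98040771484375), (91.69868469238281, 111.23529052734375), 86.44634246826172) zmax 0.055
side rect ((688.093994140625, 85.07369995117188), (138.9879150390625, 145.04376220703125), 85.16399383544922) zmax 0.057
```

View pics/f.png

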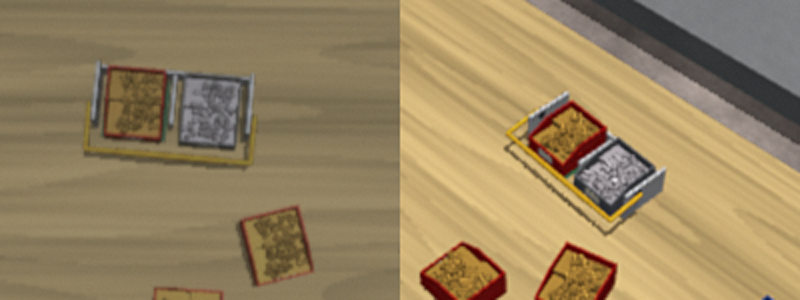

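The red bin is home, square and centred in the left bay. The bail is fully down in front of both bins (bar top now at about 44 mm), and the arm is clear.

```bash
python3 -c "
from bench import arm
print(arm.hand_in())"
```

```text
the job is handed in; nothing more can be done
None
```

The job is handed in: the red bin is fully home and square in the left bay, the yellow bail is down on its stop, the arm is clear, and nothing else was touched.

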